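# Scan the plasma expressor's tag, free its lever and hold the press open

## Robot

A 6-joint arm with a two-finger parallel gripper is mounted at the origin on the work surface; the furniture and walls round the work are solid. World frame = base frame: x ahead of the robot, y to its left, z up, the work surface at z = 0. Lengths are in mm, angles in rad, forces in N, time in s.
With the tool pointing down it reaches from about 300 to 775 mm from the base axis. Payload 14.6 kg.
Tool frame: the origin (TCP) lies where the fingers leave the gripper's body, on its centre line; the fingertips stand 97 mm ahead of it and the grasp point (between the pads) lies ahead of it (grip_depth is the z of the grasp point in the tool frame, in mm); z points along the fingers, y is the line along which they close (so a half turn about z gives the same grasp; the last joint's range is limited). The gripper opens to 94 mm and grips with 3 to 60 N. Pads are 16 mm wide; open, the fingers measure 119 mm over their backs; the gripper's body (75 mm by 177 mm) begins 78 mm behind the grasp point.
Start: joints at [-0.067, 0.3, 1.521, -0, 1.321, -0.067], TCP at [549.991, -0.002, 302.646] pointing down, gripper open.
Joint ranges: [-3.03, 3.03], [-0.79, 2.21], [0.23, 2.52], [-1.04, 4.18], [0, 3.07], [-2.55, 2.55]. Speed limits (rad/s): [2.22, 2.22, 2.57, 3.14, 3.14, 3.14].

## Interface

Orientations are given as [roll, pitch, yaw] about the fixed x, y, z axes, in that order (R = Rz(yaw) Ry(pitch) Rx(roll)).
In Python, from cell import read_state, camera, sign_off, regions_of, spot_point, grip_depth gives the robot as it stands. The module is installed in compiled form; this text tells all that it offers.
- The arm moves only by the tool send_rows, never from a script. Its argument "series" is a list of rows, each a list of 3 entries, a list of its own where there are three numbers: the shift along the world's x, y, z in mm, then the turn about the world's z in degrees, then the closure, from -1 (fully open) to 1 (shut), so that 0 is half open. A call has 1 to 12 rows; each row shifts and turns the commanded pose from where the row before left it; what a row does not reach is not made up. A row lasts 1/10 s, in which the tool goes at most 50 mm and 8.59 degrees, less where a joint would pass 70% of its speed; a pose out of reach is approached as far as the arm can. A call is refused whole if a number of a shift passes 50 or a number of a turn 8.59, either way. A call with a gripper value outside its range is refused whole. The fingers move at their own pace and stop on an object; "squeeze" is the grip in N (left out, the last holds). Time passes only in rows, so rows that do not move let the fingers close. It gives the time, the measured TCP pose, the force, the opening and the grip force at its end, in the units of the state.
- read_state(): the state, without advancing time (a new reading comes with each control period).
- camera(name): name is "scene" or "side" or "wrist"; returns a dict with "color" (420x560x3 uint8, blue, green, red), "fx", "fy", "cx", "cy" (pixels), "dist" ([k1, k2, p1, p2, k3] as OpenCV has them; the pictures are not rectified), "camera_from_world" (4x4, takes a point from world to camera coordinates). Camera axes: x right, y down, z forward; pixel columns grow to the right and rows downward; lengths in mm; the calibration is good to about 2 mm. A picture is of the moment at which its call begins. There is no depth.
- sign_off(): hands the job in; it is judged then, once.
Trained networks look in a picture, given as the dict that the camera call returned (one of the last four; its "shot" number tells which), for a name from the list of things; names that differ only in an ending like _2 or _b are one class to them, and where a whole thing is asked for, a point or a joint stands for the part that bears it (a point fixed in the world has none). Each returns a list of dicts, best first, with "confidence" (0 to 1); they miss things now and then, are a little off and sometimes report something else, mostly with a low value. They report only what shows in the picture. A call takes as long as a camera call.
- regions_of(thing, picture): "mask" (420x560 bool, what is visible of it).
- spot_point(thing, picture): "point" ([x, y, z] in mm, in the coordinates of the camera as it stood for that picture, good to about 4 mm: a listed point, or the origin of a listed thing).
The state is a dict: "clock": time; "joints": joint angles; "qd": joint speeds; "effort": joint torques, N m; "eef_pos": TCP position; "eef_rot": TCP orientation; "wrist_force": force on the tool from outside, world axes, zero at the start; "moment": the same for the moment, N m; "finger_gap": finger opening in mm; "finger_force": force on a finger pad.
Only numpy, scipy, OpenCV 4.12 (cv2) and the standard library are available. Lean on these libraries where they do the work, as an engineer would, in place of code of your own. Each camera call takes 0.05 s, during which the arm holds its last target. There are 200 camera calls.

## Task

Pick up the black hand code reader and aim its red window squarely, from a hand's breadth away, at the bar code tag on the side of the near plasma expressor's base, holding it steady there for two seconds, then lay the reader back on the open bench on its side as it lay, without dropping it, and let go of it. Next turn the expressor's safety catch by its black peg all the way from the front round to the machine's right-hand side, so that its pin no longer lies under the lever, and then bring the black lever knob all the way down. Finish while still holding the lever down with the fingers, and do not disturb the other things on the bench.

Things in the scene. Friction and masses are not known exactly. Their poses are not given: they have to be found in the camera images.
- expressor: The plasma expressor to use: it stands alone mid-bench, knob towards the robot (not the row on the left). Fixed. Blue base 310x150 mm, 60 mm high; upright press and back plates at x = 5 to 64 mm, to 254 mm high. Origin on the bench, 130 mm behind the base's front; x points from the knob end to the rear, z up. A square column, 2 m tall, stands right of its rear, x 0.64 to 0.76, y -0.07 to -0.21 in the world.
- code_tag (a point): Centre of the white bar code tag, 54x30 mm, stuck upright on the right-hand (-y) side face of the expressor's base near its front, 40 mm above the bench. It faces along the expressor's -y axis. Axes as the expressor's.
- reader_grip (a point): Loose black hand code reader on its side, 178 mm long, 0.13 kg. This point: on the grip where to grasp it, 34 mm across (its y), half-way up, 17 mm above its underside. x points along the reader from grip to red window; z up as it lies. The head (66 mm across, 40 high) begins 18 mm ahead, window 103 mm ahead, mass centre 32 mm ahead, grip's end 74 mm behind.
- reader_window (a point): Centre of the red window at the head's front end, 103 mm ahead of and 3 mm above reader_grip; it looks along its +x. It reads the tag when 30 to 130 mm from it, the tag's centre within 20 mm of the window's axis sideways and in height, pointing within 0.35 rad of square onto the tag, held 8 mm or more clear of the bench, for 1 s.
- reader: The same code reader; origin in the middle of its underside as it lies, axes as reader_grip. It counts as laid down when it lies on the bench within 0.12 rad of level with its z up, let go.
- catch (a joint): Safety catch, a steel elbow turning level on an upright post on the base's right front corner. 0: its pin (155 mm high) lies 2 mm under the lever and stops it; 1.5: end stop, turned clear. Grows as the peg swings from the machine's front (-x) to its right side (-y), anticlockwise from above. Stays where left; takes about 1 N at the peg. Starts at 0 to 0.15. Clear from 1.2 on.
- catch_peg (a point): Middle of the catch's upright black peg, 13 mm in diameter, standing free from 170 to 212 mm above the bench (this point at 195 mm); grip it or push it here. It swings on a 45 mm radius about catch_pivot.
- catch_pivot (a point): Point on the catch's upright turning axis at the height of catch_peg. Axes as the expressor's.
- expressor_press (a joint): Angle of the lever with its press plate: 0 up and closed; 0.5236 end stop, knob fully down, plate open. A spring returns it when let go: 3 to 8 N at the knob hold it down. Stopped at about 0.02 while the catch pin lies under the lever.
- lever_knob (a point): Centre of the black lever knob, a rounded handle about 38 mm across (along the expressor's y), 80 mm long, sloping up towards the robot at 40 degrees when closed, then 205 mm above the bench. It comes down 90 mm and 47 mm towards the front, an arc of 197 mm radius about press_hinge. Its axes turn with the lever.
- press_hinge (a point): Point on the lever's level hinge axis, which runs along the expressor's y, 74 mm above the bench.
- clips: Bystander, loose, to be left alone: small open clear box of metal clips, 56x81x30 mm. Origin in the middle of its underside.
- stripper: Bystander, loose, to be left alone: tube stripper pliers with red handles, lying flat, 58x156x13 mm. Origin in the middle of its underside.
- marker: Bystander, loose, to be left alone: white marker pen with a blue cap lying on the bench, 13 mm thick, 132 mm long. Origin in the middle of its underside.

How it is judged (in metres and radians):
On the way, in this order (a step that is already met when the one before it is completed fails the run):
1. the held reader is aimed at the tag and kept there (x of code_tag in the frame of reader_window between 0.03 and 0.13 m and y of code_tag in the frame of reader_window between -0.02 and 0.02 m and z of code_tag in the frame of reader_window between -0.02 and 0.02 m and angle between the x axis of reader_window and the y axis of expressor, either way round below 0.35 rad and height (world z) of reader_grip above 0.025 m and contact force between the fingers and reader above 0.5 N), for 1 s.
2. the reader is laid back on the bench and let go (height (world z) of reader_grip below 0.024 m and angle between reader_grip's own z axis and vertical below 0.12 rad and contact force between the fingers and reader below 0.05 N and linear speed of reader below 0.03 m/s), for 0.3 s.
3. the safety catch is turned clear of the lever (value of joint catch above 1.2 rad), for 0.2 s.
At the end, for the whole second after the job is handed in: The lever is held down by the fingers (joint above 0.44 of 0.5236 rad, fingers pressing on it), the catch is turned clear (above 1.2 rad), and the reader lies level on the bench, at rest and untouched (all of step 2 and value of joint expressor_press above 0.44 rad and contact force between the fingers and expressor above 0.5 N and value of joint catch above 1.2 rad); the arm keeps its last pose, push and grip.
It fails at once if the reader is dropped or thrown (contact force between the fingers and reader below 0.01 N and linear speed of reader above 0.8 m/s).
It fails at once if a bystander is moved by more than 40 mm (distance of any of clips, stripper, marker from where it was at the start of the episode above 0.04 m).
It also fails if it takes over 67 s, if anything falls off the work surface, if the arm or the gripper's body presses on something with over 40 N, if the wrist force passes 120 N, or if a joint passes its speed limit or range.

## Working session

There is one attempt and no reset: what is moved stays moved. The work goes in short steps, Python scripts to look and compute and a tool call to move; the robot and the scene stay as the last step left them, time stands still between calls to the robot, and variables do not carry over. Pictures are saved under pics/ and viewed, at most 10 in all, crops included, and the job is handed in when it is done.

Besides the shell and the picture viewer there is one more tool, called after "Emit:" as name([rows], argument=value, ...), one row to a line, values as JSON. send_rows: Moves the arm, as the interface text tells. Its arguments: {"type":"object","properties":{"series":{"type":"array"},"squeeze":{"type":"number"}},"required":["series"]}

```bash
mkdir -p pics; cat > h.py <<'E'
import numpy as np, cv2
from cell import *
def W(pic,p):
    M=np.linalg.inv(np.array(pic["camera_from_world"])); return (M@np.r_[p,1])[:3]
def spots(pic,names):
    for n in names:
        r=spot_point(n,pic)
        for d in r[:2]: print(n,round(d["confidence"],2),W(pic,d["point"]).round(0))
E
python3 - <<'E'
from h import *
print(read_state(),grip_depth)
for c in ["scene","side","wrist"]:
    p=camera(c); cv2.imwrite(f"pics/{c}0.png",p["color"]); print(c, np.linalg.inv(p["camera_from_world"])[:3,3].round(0))
    spots(p,["expressor","code_tag","reader_grip","reader_window","reader","catch_peg","catch_pivot","lever_knob","press_hinge","clips","stripper","marker"])
a=[cv2.imread(f"pics/{c}0.png") for c in ["scene","side","wrist"]]
cv2.imwrite("pics/a.png",cv2.resize(np.vstack([np.hstack(a[:2]),np.hstack([a[2],a[2]*0])]),(800,600)))
E
```

```text
{'clock': 0.0, 'joints': array([-6.65810318e-02,  3.00471151e-01,  1.52156984e+00, -1.17911996e-06,
        1.32072793e+00, -6.66090603e-02]), 'qd': array([-0.00182185, -0.00095343, -0.00133058,  0.00024549,  0.00103891,
        0.00086865]), 'effort': array([-1.53750298e-03, -5.31805658e+01, -3.52735734e+01,  7.07558286e-02,
        2.43994006e-02, -4.79655944e-05]), 'eef_pos': array([5.49848077e+02, 1.74306582e-02, 3.02090999e+02]), 'eef_rot': array([-3.14041891e+00, -7.71528370e-05,  1.57082460e+00]), 'wrist_force': array([-0.10595438,  0.06772898,  0.74857956]), 'moment': array([-0.00867606,  0.04178278,  0.02369559]), 'finger_force': 0.0, 'finger_gap': 93.60399845127915} 78.39999999999999
scene [  97. -760.  674.]
expressor 0.66 [649. 109.  -2.]
code_tag 0.51 [532.  53.  37.]
reader_grip 0.77 [ 419. -174.   12.]
reader_window 0.6 [ 505. -121.   14.]
reader 0.76 [ 430. -164.   -6.]
reader 0.41 [490.  65. 195.]
catch_peg 0.6 [489.  65. 193.]
catch_peg 0.42 [397. 190.  -2.]
catch_pivot 0.62 [533.  68. 192.]
lever_knob 0.71 [497. 135. 204.]
clips 0.84 [418.  54. -10.]
stripper 0.68 
[... 322 characters left out ...]
 0.57 [530.  71. 192.]
catch_pivot 0.48 [535.  53.  38.]
lever_knob 0.9 [503. 141. 204.]
press_hinge 0.96 [644. 109.  72.]
press_hinge 0.55 [504. 141. 205.]
clips 0.86 [420.  51.  -3.]
stripper 0.78 [402. 186.   1.]
marker 0.52 [ 607. -269.   -2.]
marker 0.35 [ 427. -161.   -2.]
wrist [551.  85. 384.]
expressor 0.55 [647. 112.  -4.]
code_tag 0.47 [534.  53.  39.]
reader_grip 0.96 [ 417. -169.   15.]
reader_grip 0.25 [647. 113.  71.]
reader_window 0.85 [ 509. -126.   20.]
reader 0.88 [ 428. -166.   -2.]
reader 0.52 [647. 112.  72.]
catch_peg 0.71 [488.  73. 192.]
catch_pivot 0.47 [ 416. -171.   16.]
lever_knob 0.19 [532.  68. 194.]
press_hinge 0.69 [647. 114.  73.]
clips 0.59 [412.  53.  -2.]
```

View pics/a.png

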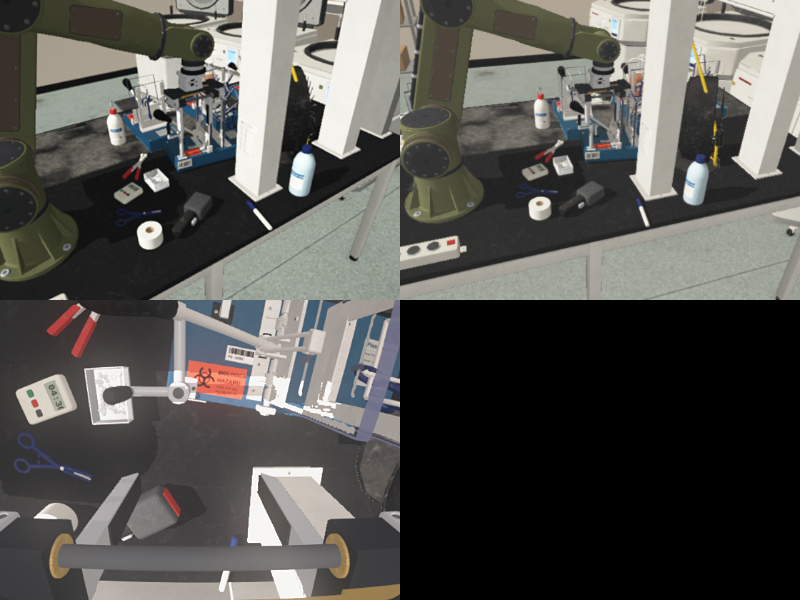

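The three views agree: the reader grip is near (417,-171) with yaw about 28°. The expressor's yaw is about -10°, with the tag at (534,51). I'll move above the reader.

Emit:
send_rows([
  [[-16,-21,-6],-7.75,-0.3],
  [[-16,-21,-6],-7.75,-0.3],
  [[-16,-21,-6],-7.75,-0.3],
  [[-16,-21,-6],-7.75,-0.3],
  [[-16,-21,-6],-7.75,-0.3],
  [[-16,-21,-6],-7.75,-0.3],
  [[-16,-21,-6],-7.75,-0.3],
  [[-16,-21,-6],-7.75,-0.3],
  [[0,0,0],0,-0.3],
  [[0,0,0],0,-0.3],
  [[0,0,0],0,-0.3],
], squeeze=40)

```text
clock: 3.05
eef_pos: [422.5, -167.6, 254.9]
eef_rot: [3.141, -0.0, 0.491]
wrist_force: [0.0, 0.8, 0.4]
finger_gap: 60.9
finger_force: 0.0
```

```bash
python3 - <<'E'
from h import *
s=read_state();print(s["eef_pos"],s["eef_rot"],s["finger_gap"])
p=camera("wrist"); spots(p,["reader_grip","reader_window","reader","code_tag","catch_peg","catch_pivot","lever_knob","press_hinge"])
cv2.imwrite("pics/w1.png",p["color"])
E
```

```text
[ 422.45854525 -167.59781742  254.93288084] [ 3.14122782e+00 -4.13220336e-04  4.90946361e-01] 60.92849346771551
reader_grip 0.64 [ 417. -172.   16.]
reader_window 0.72 [ 505. -125.   19.]
reader 0.74 [ 428. -162.   -2.]
catch_peg 0.41 [ 604. -265.   -0.]
lever_knob 0.21 [ 418. -171.   20.]
press_hinge 0.46 [ 426. -163.   -1.]
```

View pics/w1.png

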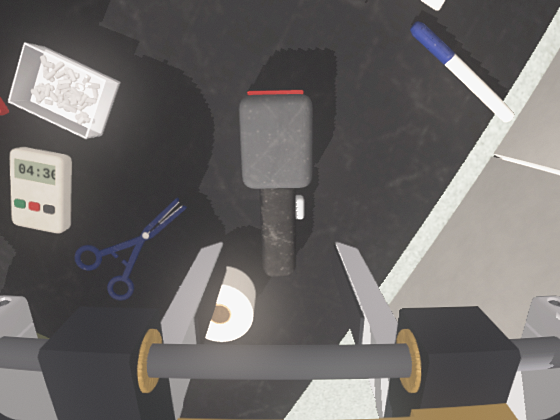

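The reader lies aligned with the tool: grip centreline at column 278, window at row 92, trigger near (300,207). A tape roll's edge is near (240,268). I'll check the grip and tape positions along the reader.

```bash
cat >> h.py <<'E'
def ray(pic,uv,z):
    K=np.array([[pic["fx"],0,pic["cx"]],[0,pic["fy"],pic["cy"]],[0,0,1]]);u=cv2.undistortPoints(np.array([[uv]],float),K,np.array(pic["dist"],float))[0,0]
    M=np.linalg.inv(np.array(pic["camera_from_world"]));d=M[:3,:3]@np.r_[u,1];o=M[:3,3];return o+d*(z-o[2])/d[2]
E
python3 - <<'E'
from h import *
p=camera("wrist"); s=read_state(); y=s["eef_rot"][2]
e=np.array([[np.cos(y),np.sin(y)],[-np.sin(y),np.cos(y)]])
for n,uv,z in [("window",(276,92),20),("head back L",(244,187),40),("head back R",(309,187),40),("grip end",(278,275),30),("grip L",(263,230),25),("grip R",(294,230),25),("trig top",(300,196),20),("trig bot",(300,219),20),("tape front",(238,268),30),("tape right",(255,290),30),("tape r",(252,320),0),("win L",(248,93),20),("win R",(304,91),20)]:
    w=ray(p,uv,z);print(n,w.round(0),"rel tcp along/left",(e@(w[:2]-s["eef_pos"][:2])).round(0))
E
```

```text
window [ 505. -120.   20.] rel tcp along/left [96.  3.]
head back L [ 420. -134.   40.] rel tcp along/left [14. 31.]
head back R [ 447. -185.   40.] rel tcp along/left [ 14. -26.]
grip end [ 353. -203.   30.] rel tcp along/left [-78.   1.]
grip L [ 386. -169.   25.] rel tcp along/left [-32.  16.]
grip R [ 400. -196.   25.] rel tcp along/left [-32. -14.]
trig top [ 432. -185.   20.] rel tcp along/left [  1. -20.]
trig bot [ 412. -196.   20.] rel tcp along/left [-23. -20.]
tape front [ 341. -165.   30.] rel tcp along/left [-70.  41.]
tape right [ 327. -191.   30.] rel tcp along/left [-95.  25.]
tape r [ 273. -212.    0.] rel tcp along/left [-152.   31.]
win L [493. -99.  20.] rel tcp along/left [95. 28.]
win R [ 517. -142.   20.] rel tcp along/left [ 96. -22.]
```

Emit:
send_rows([
  [[-4,-1,-30],0,-0.3],
  [[0,0,-40],0,-0.3],
  [[0,0,-40],0,-0.3],
  [[0,0,-25],0,-0.3],
  [[0,0,-13],0,-0.3],
  [[0,0,-6],0,-0.3],
  [[0,0,0],0,-0.3],
  [[0,0,0],0,-0.3],
])

```text
clock: 4.35
eef_pos: [418.3, -169.2, 101.4]
eef_rot: [3.141, -0.001, 0.489]
wrist_force: [0.8, -0.3, 0.5]
finger_gap: 61.4
finger_force: 0.0
```

Emit:
send_rows([
  [[0,0,0],0,1],
  [[0,0,0],0,1],
  [[0,0,0],0,1],
  [[0,0,0],0,1],
  [[0,0,0],0,1],
  [[0,0,0],0,1],
  [[0,0,0],0,1],
  [[0,0,0],0,1],
], squeeze=40)

```text
clock: 5.15
eef_pos: [418.1, -169.0, 100.9]
eef_rot: [3.141, -0.0, 0.489]
wrist_force: [-0.9, 0.2, 6.0]
finger_gap: 33.4
finger_force: 39.9
```

Emit:
send_rows([
  [[0,0,20],0,1],
  [[0,0,30],0,1],
  [[12,6,0],7.4,1],
  [[12,6,0],7.4,1],
  [[12,6,0],7.4,1],
  [[12,6,0],7.4,1],
  [[12,6,0],7.4,1],
  [[12,6,0],7.4,1],
  [[12,6,0],7.4,1],
  [[0,0,-15],0,1],
  [[0,0,-14],0,1],
  [[0,0,0],0,1],
])

```text
clock: 6.35
eef_pos: [501.0, -126.8, 119.6]
eef_rot: [-3.138, -0.0, 1.392]
wrist_force: [0.3, 0.3, -0.5]
finger_gap: 33.3
finger_force: 39.9
```

```bash
python3 - <<'E'
from h import *
s=read_state();print(s["eef_pos"],s["eef_rot"],s["finger_gap"],s["finger_force"])
for c in ["wrist","side","scene"]:
    p=camera(c); print(c);spots(p,["reader_grip","reader_window","code_tag"])
    cv2.imwrite(f"pics/{c}2.png",p["color"])
cv2.imwrite("pics/b.png",cv2.resize(np.hstack([cv2.imread("pics/wrist2.png"),cv2.imread("pics/side2.png")[100:320,200:480].repeat(2,0).repeat(2,1)[:420]]),(800,300)))
E
```

```text
[ 500.97550434 -126.76351272  119.5680194 ] [-3.13782035e+00 -4.83599133e-04  1.39217585e+00] 33.273028801232506 39.87200874835253
wrist
reader_grip 0.73 [ 507. -127.   34.]
side
reader_grip 0.6 [ 504. -131.   35.]
reader_window 0.74 [398. 185.  -1.]
reader_window 0.65 [524. -29.  41.]
scene
reader_grip 0.89 [ 504. -134.   33.]
reader_window 0.79 [519. -29.  36.]
code_tag 0.24 [ 608. -271.   -3.]
```

View pics/b.png

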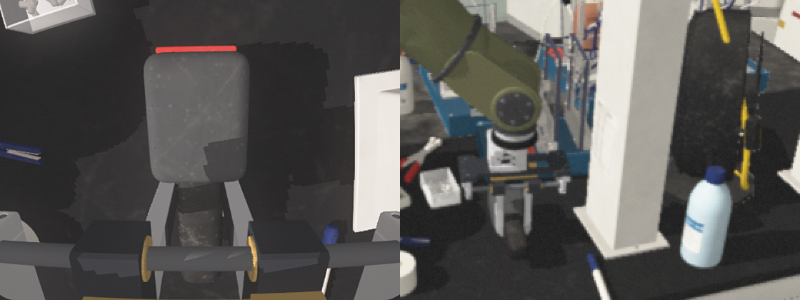

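The reader is held level: window at (521,-29,38), 80 mm from the tag and about 2 mm off axis. I'll hold it here.

Emit:
send_rows([
  [[0,0,1],0,1],
  [[0,0,0],0,1],
  [[0,0,0],0,1],
  [[0,0,0],0,1],
  [[0,0,0],0,1],
  [[0,0,0],0,1],
  [[0,0,0],0,1],
  [[0,0,0],0,1],
  [[0,0,0],0,1],
  [[0,0,0],0,1],
  [[0,0,0],0,1],
  [[0,0,0],0,1],
])

```text
clock: 8.15
eef_pos: [502.0, -127.0, 122.6]
eef_rot: [-3.142, 0.0, 1.393]
wrist_force: [0.9, -0.2, -1.6]
finger_gap: 32.9
finger_force: 39.9
```

Emit:
send_rows([
  [[0,0,0],0,1],
  [[0,0,0],0,1],
  [[0,0,0],0,1],
  [[0,0,0],0,1],
  [[0,0,0],0,1],
  [[0,0,0],0,1],
  [[0,0,0],0,1],
  [[0,0,0],0,1],
  [[0,0,0],0,1],
  [[0,0,0],0,1],
  [[0,0,0],0,1],
  [[0,0,0],0,1],
])

```text
clock: 9.35
eef_pos: [502.0, -127.0, 122.7]
eef_rot: [3.142, 0.0, 1.393]
wrist_force: [0.3, -0.5, -1.7]
finger_gap: 33.2
finger_force: 39.9
```

Emit:
send_rows([
  [[0,0,-6],0,1],
  [[0,0,-6],0,1],
  [[0,0,-4],0,1],
  [[0,0,-2],0,1],
  [[0,0,-2],0,1],
  [[0,0,-1],0,1],
  [[0,0,0],0,1],
  [[0,0,0],0,1],
])

```text
clock: 10.15
eef_pos: [502.1, -127.0, 101.8]
eef_rot: [3.141, 0.0, 1.393]
wrist_force: [0.4, -0.2, -0.4]
finger_gap: 33.6
finger_force: 39.9
```

Emit:
send_rows([
  [[0,0,-1],0,1],
  [[0,0,0],0,1],
  [[0,0,0],0,0.2],
  [[0,0,0],0,-0.1],
  [[0,0,0],0,-0.3],
  [[0,0,0],0,-0.3],
  [[0,0,0],0,-0.3],
  [[0,0,0],0,-0.3],
  [[0,0,0],0,-0.3],
  [[0,0,0],0,-0.3],
])

```text
clock: 11.15
eef_pos: [502.0, -127.0, 100.6]
eef_rot: [-3.142, -0.0, 1.393]
wrist_force: [-0.3, -0.9, -0.3]
finger_gap: 60.8
finger_force: 0.0
```

Emit:
send_rows([
  [[0,0,15],0,-0.3],
  [[0,0,35],0,-0.3],
  [[0,0,45],0,-0.3],
  [[0,0,45],0,-0.3],
  [[0,0,45],0,-0.3],
  [[0,0,45],0,-0.3],
  [[-6,14,0],-8.1,-0.3],
  [[-6,14,0],-8.1,-0.3],
  [[-6,14,0],-8.1,-0.3],
  [[-6,14,0],-8.1,-0.3],
  [[-6,14,0],-8.1,-0.3],
  [[-6,14,0],-8.1,-0.3],
])

```text
clock: 12.35
eef_pos: [465.6, -42.4, 330.7]
eef_rot: [-3.142, -0.0, 0.539]
wrist_force: [0.0, 0.0, -0.0]
finger_gap: 61.2
finger_force: 0.0
```

Emit:
send_rows([
  [[-6,14,0],-8.1,-0.3],
  [[-6,14,0],-8.1,-0.3],
  [[-6,14,0],-8.1,-0.3],
  [[-6,14,0],-8.1,-0.3],
  [[0,0,0],0,-0.3],
  [[0,0,0],0,-0.3],
  [[0,0,0],0,-0.3],
])

```text
clock: 13.05
eef_pos: [442.2, 12.5, 330.6]
eef_rot: [3.142, 0.0, -0.018]
wrist_force: [0.5, -0.2, 0.5]
finger_gap: 61.2
finger_force: 0.0
```

```bash
python3 - <<'E'
from h import *
s=read_state();print(s["eef_pos"],s["eef_rot"],s["joints"])
for c in ["wrist","side","scene"]:
    p=camera(c); print(c);spots(p,["reader_grip","catch_peg","catch_pivot","lever_knob","press_hinge"])
    cv2.imwrite(f"pics/{c}3.png",p["color"])
E
```

```text
[442.19387658  12.50765554 330.62084193] [ 3.14155261e+00  1.17138686e-05 -1.76011681e-02] [-5.45368878e-02  3.35293203e-02  1.76553866e+00 -4.15266660e-05
  1.34253490e+00  1.53387000e+00]
wrist
reader_grip 0.78 [ 504. -130.   16.]
catch_peg 0.86 [488.  74. 191.]
catch_pivot 0.91 [532.  68. 195.]
lever_knob 0.6 [507. 140. 202.]
press_hinge 0.32 [ 604. -266.   -0.]
press_hinge 0.15 [505. 139. 205.]
side
reader_grip 0.71 [ 503. -133.   14.]
catch_peg 0.66 [485.  68. 194.]
catch_pivot 0.76 [530.  71. 191.]
lever_knob 0.63 [501. 139. 206.]
press_hinge 0.97 [646. 108.  69.]
scene
reader_grip 0.56 [ 505. -135.   15.]
reader_grip 0.54 [416.  53.  -7.]
catch_peg 0.56 [487.  64. 193.]
catch_pivot 0.64 [533.  68. 191.]
lever_knob 0.73 [500. 139. 207.]
```

View pics/wrist3.png

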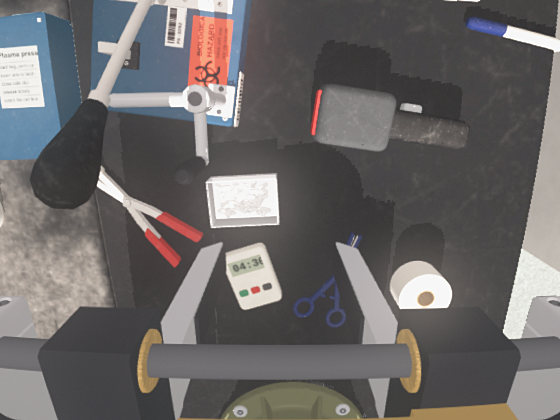

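The peg stands at about (186,168) px and the pivot at (197,97). The knob lies left of them and the fingers have room between. I'll go over the peg with the opening narrowed.

Emit:
send_rows([
  [[15,19,0],0,0.23],
  [[15,20,0],0,0.23],
  [[15,19,0],0,0.23],
  [[0,0,0],0,0.23],
  [[0,0,-25],0,0.23],
  [[0,0,-20],0,0.23],
  [[0,0,-10],0,0.23],
  [[0,0,0],0,0.23],
  [[0,0,0],0,0.23],
], squeeze=10)

```text
clock: 14.85
eef_pos: [487.1, 70.8, 276.5]
eef_rot: [-3.142, -0.001, -0.021]
wrist_force: [0.2, -0.2, 0.5]
finger_gap: 36.3
finger_force: 0.0
```

Emit:
send_rows([
  [[0,0,0],0,1],
  [[0,0,0],0,1],
  [[0,0,0],0,1],
  [[0,0,0],0,1],
  [[0,0,0],0,1],
  [[0,0,0],0,1],
], squeeze=10)

```text
clock: 15.45
eef_pos: [487.0, 71.0, 275.9]
eef_rot: [3.142, -0.0, -0.021]
wrist_force: [-1.9, -1.3, 4.6]
finger_gap: 12.8
finger_force: 10.0
```

Emit:
send_rows([
  [[0,-6,0],7.6,1],
  [[1,-6,0],7.6,1],
  [[1.5,-5.5,0],7.6,1],
  [[2.5,-5.5,0],7.6,1],
  [[3,-5,0],7.6,1],
  [[0,0,0],0,1],
])

```text
clock: 16.05
eef_pos: [495.3, 42.7, 275.9]
eef_rot: [3.141, -0.001, 0.644]
wrist_force: [-0.4, -1.2, 4.4]
finger_gap: 12.7
finger_force: 10.0
```

Emit:
send_rows([
  [[4,-4.5,0],7.6,1],
  [[4.5,-4,0],7.6,1],
  [[5,-3.5,0],7.6,1],
  [[5,-3,0],7.6,1],
  [[5.5,-2,0],7.6,1],
  [[0,0,0],0,1],
  [[0,0,0],0,1],
])

```text
clock: 16.75
eef_pos: [519.1, 26.0, 275.9]
eef_rot: [3.141, 0.0, 1.299]
wrist_force: [-1.0, -2.7, 6.4]
finger_gap: 12.3
finger_force: 10.0
```

```bash
python3 - <<'E'
from h import *
s=read_state();print(s["eef_pos"],s["eef_rot"],s["finger_gap"],s["wrist_force"],s["moment"])
E
```

```text
[519.05170223  26.00763583 275.91217001] [3.14082945e+00 2.80916476e-04 1.29917020e+00] 12.261997666715235 [-1.01108775 -2.68279935  6.44376913] [-0.42294952  0.07417086  0.03119328]
```

Emit:
send_rows([
  [[2,-0.5,0],2,1],
  [[0,0,0],0,1],
  [[0,0,0],0,0.2],
  [[0,0,0],0,0.2],
  [[0,0,0],0,0.2],
  [[0,0,0],0,0.2],
  [[0,0,20],0,0.2],
  [[0,0,35],0,0.2],
  [[-20,0,25],0,0.2],
  [[-30,0,0],0,-0.3],
  [[-30,0,0],0,-0.3],
  [[0,0,0],0,-0.3],
])

```text
clock: 17.95
eef_pos: [438.9, 25.6, 356.2]
eef_rot: [3.141, -0.0, 1.34]
wrist_force: [0.8, 0.7, -0.4]
finger_gap: 57.9
finger_force: 0.0
```

```bash
python3 - <<'E'
from h import *
s=read_state();print(s["eef_pos"],s["eef_rot"],s["joints"])
a=[]
for c in ["wrist","side","scene"]:
    p=camera(c); print(c);spots(p,["catch_peg","lever_knob","press_hinge","reader","clips","stripper"])
    a.append(p["color"])
A=np.hstack([a[0],a[2][50:260,160:440].repeat(2,0).repeat(2,1)])
cv2.imwrite("pics/c.png",cv2.resize(A,(800,300),interpolation=cv2.INTER_AREA))
E
```

```text
[438.92355187  25.60094657 356.17229571] [ 3.14074143e+00 -1.78673135e-04  1.33971747e+00] [-2.50804376e-02  8.95333544e-03  1.73128156e+00  7.94571190e-07
  1.40048799e+00  2.05998357e-01]
wrist
catch_peg 0.95 [522.  30. 193.]
lever_knob 0.63 [505. 140. 203.]
press_hinge 0.65 [646. 115.  72.]
reader 0.74 [397. 189.  -0.]
reader 0.61 [ 505. -116.   -1.]
clips 0.72 [416.  56.  -0.]
clips 0.49 [645. 112.  72.]
stripper 0.65 [396. 190.   3.]
side
catch_peg 0.76 [519.  27. 191.]
catch_peg 0.26 [503. 139. 205.]
lever_knob 0.94 [502. 141. 203.]
press_hinge 0.68 [645. 113.  74.]
reader 0.91 [ 504. -114.   -5.]
clips 0.69 [421.  54.  -1.]
stripper 0.72 [401. 188.  -5.]
scene
catch_peg 0.53 [520.  22. 193.]
lever_knob 0.76 [501. 135. 203.]
press_hinge 0.62 [647. 110.  71.]
press_hinge 0.49 [ 505. -136.   14.]
reader 0.65 [ 506. -115.   -2.]
clips 0.97 [420.  50.  -7.]
stripper 0.71 [399. 189.  -0.]
stripper 0.35 [648. 108.  -4.]
```

View pics/c.png

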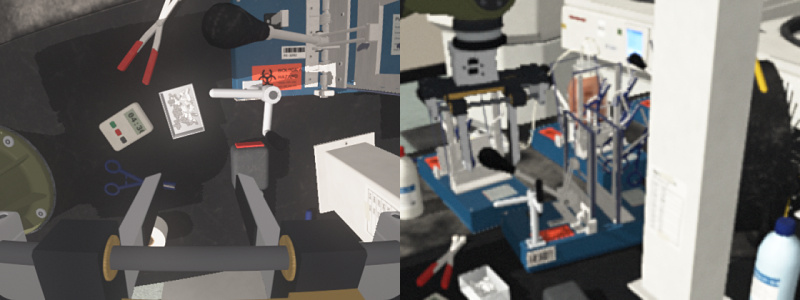

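The catch is clear: the peg now sits at (520,26), about 1.5 rad. The reader lies at (505,-115), and the clips and stripper haven't moved. Next I'll move the closed fingers over the knob.

Emit:
send_rows([
  [[20,26,0],3,1],
  [[20,27,0],0,1],
  [[20,27,0],0,1],
  [[22,28,0],0,1],
  [[0,0,0],0,1],
  [[0,0,-15],0,1],
  [[0,0,-10],0,1],
  [[0,0,-5],0,1],
  [[0,0,0],0,1],
  [[0,0,0],0,1],
], squeeze=20)

```text
clock: 20.0
eef_pos: [523.0, 133.3, 326.2]
eef_rot: [3.141, -0.0, 1.392]
wrist_force: [-0.0, -0.7, 0.2]
finger_gap: 0.8
finger_force: 0.0
```

```bash
python3 - <<'E'
from h import *
s=read_state();print(s["eef_pos"],s["wrist_force"],s["finger_gap"])
a=[camera(c)["color"] for c in ["wrist","scene"]]
A=np.hstack([a[0],a[1][50:260,160:440].repeat(2,0).repeat(2,1)])
cv2.imwrite("pics/d.png",cv2.resize(A,(800,300),interpolation=cv2.INTER_AREA))
E
```

```text
[523.01332806 133.27396637 326.16547859] [-0.0246204  -0.71847285  0.17884698] 0.8340189573096453
```

View pics/d.png

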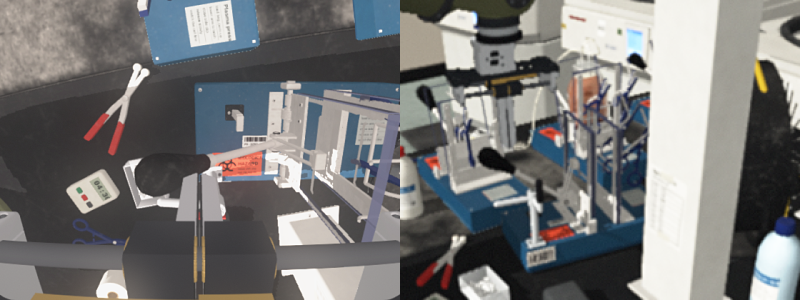

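The closed tips are over the knob's rear end, so I'll shift 10 mm forward and then touch down.

Emit:
send_rows([
  [[-5,1,12],0,1],
  [[-5,1,0],0,1],
  [[0,0,0],0,1],
  [[0,0,-6],0,1],
  [[0,0,-6],0,1],
  [[0,0,-4],0,1],
  [[-2,0.4,-4],0,1],
  [[0,0,0],0,1],
])

```text
clock: 20.9
eef_pos: [510.9, 135.9, 317.1]
eef_rot: [-3.141, 0.0, 1.393]
wrist_force: [3.0, -0.8, 0.2]
finger_gap: 0.6
finger_force: 0.9
```

Emit:
send_rows([
  [[-6,1.1,-6],0,1],
  [[-6,1.1,-6],0,1],
  [[-5.5,1,-6.7],0,1],
  [[-5.5,1,-6.7],0,1],
  [[-5,0.9,-7.2],0,1],
  [[-5,0.9,-7.2],0,1],
  [[0,0,0],0,1],
])

```text
clock: 21.6
eef_pos: [477.3, 142.0, 277.0]
eef_rot: [-3.141, 0.0, 1.393]
wrist_force: [3.2, -1.4, 0.8]
finger_gap: 0.3
finger_force: 1.8
```

```bash
python3 - <<'E'
from h import *
s=read_state();print(s["eef_pos"],s["wrist_force"],s["finger_gap"])
for c in ["side","wrist","scene"]: spots(camera(c),["lever_knob","catch_peg"])
E
```

```text
[477.28262321 142.02274244 276.99532076] [ 3.20164382 -1.41337814  0.79421453] 0.2951071166503292
lever_knob 0.59 [471. 146. 163.]
lever_knob 0.24 [ 502. -131.   14.]
catch_peg 0.65 [519.  25. 195.]
lever_knob 0.63 [479. 143. 165.]
catch_peg 0.94 [524.  27. 191.]
lever_knob 0.85 [477. 140. 159.]
lever_knob 0.52 [522.  23. 196.]
catch_peg 0.54 [524.  20. 194.]
```

The knob is following, now at (475,143,162). I'll continue down.

Emit:
send_rows([
  [[-4.2,0.8,-7.5],0,1],
  [[-4.2,0.8,-7.5],0,1],
  [[-3.6,0.6,-8],0,1],
  [[-3.6,0.6,-8],0,1],
  [[-2,0.4,-6],0,1],
  [[-2,0.4,-4],0,1],
  [[0,0,0],0,1],
])

```text
clock: 22.75
eef_pos: [458.3, 145.5, 236.2]
eef_rot: [-3.141, 0.0, 1.393]
wrist_force: [4.5, -2.1, 3.2]
finger_gap: 0.5
finger_force: 2.4
```

```bash
python3 - <<'E'
from h import *
s=read_state();print(s["eef_pos"],s["wrist_force"],s["finger_gap"])
for c in ["side","wrist","scene"]: spots(camera(c),["lever_knob"])
E
```

```text
[458.26962167 145.54494909 236.24486477] [ 4.47034311 -2.12298096  3.17083019] 0.5081782138937632
lever_knob 0.66 [459. 146. 123.]
lever_knob 0.62 [460. 150. 124.]
lever_knob 0.44 [398. 190.   1.]
lever_knob 0.81 [454. 142. 121.]
lever_knob 0.4 [ 506. -117.   -1.]
```

Emit:
send_rows([
  [[-0.5,0,-3],0,1],
  [[0,0,-3],0,1],
  [[0,0,-2],0,1],
  [[0,0,0],0,1],
])

```text
clock: 23.45
eef_pos: [457.3, 145.7, 228.5]
eef_rot: [-3.14, -0.0, 1.393]
wrist_force: [-0.5, -0.5, 5.8]
finger_gap: 0.6
finger_force: 2.4
```

Emit:
send_rows([
  [[0,0,-1.5],0,1],
  [[0,0,-1.5],0,1],
  [[0,0,0],0,1],
  [[0,0,0],0,1],
])

```text
clock: 23.85
eef_pos: [457.4, 145.8, 226.3]
eef_rot: [-3.14, -0.0, 1.393]
wrist_force: [-4.6, -0.8, 12.5]
finger_gap: 0.6
finger_force: 5.2
```

```bash
python3 - <<'E'
from h import *
s=read_state();print(s["eef_pos"],s["wrist_force"],s["finger_gap"])
a=[]
for c in ["wrist","side","scene"]:
    p=camera(c);a.append(p["color"]);spots(p,["lever_knob","catch_peg","reader_grip"])
A=np.hstack([a[0],a[2][50:260,160:440].repeat(2,0).repeat(2,1)])
cv2.imwrite("pics/e.png",cv2.resize(A,(800,300),interpolation=cv2.INTER_AREA))
E
```

```text
[457.44969827 145.8005944  226.259423  ] [-4.63343035 -0.7599502  12.52279833] 0.5716125443666442
lever_knob 0.86 [461. 145. 114.]
lever_knob 0.58 [453. 146. 114.]
catch_peg 0.22 [534.  50.  38.]
reader_grip 0.66 [530.  71. 192.]
reader_grip 0.64 [ 503. -131.   14.]
lever_knob 0.71 [456. 146. 109.]
catch_peg 0.69 [525.  20. 193.]
reader_grip 0.88 [ 505. -137.   16.]
```

View pics/e.png

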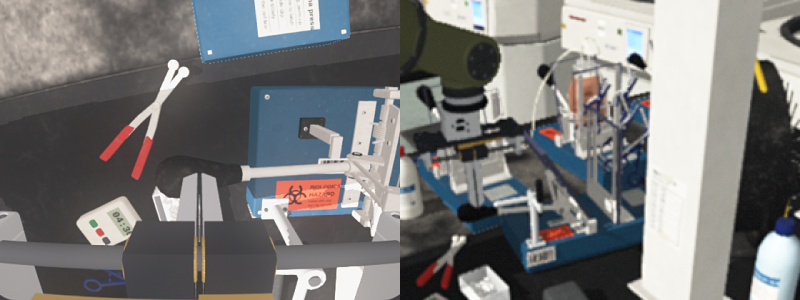

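The knob is at z≈113 (end stop expected at 115), the plate is open and the push is a steady 12 N. The catch peg is still turned to the right and the reader lies flat. I'm handing in.

```bash
python3 -c "
from cell import *
s=read_state();print(s['clock'],s['wrist_force'],s['finger_force']);print(sign_off())"
```

```text
24.45 [-2.70019069  0.08016742 12.56264446] 5.15632663247743
the job is handed in; nothing more can be done
None
```

I handed the job in at 24.5 s; the simulator gave no verdict. I held the reader aimed at the tag for over 2 s and laid it back flat on the bench, turned the catch to about 1.5 rad, and am holding the lever down at its stop with about 12 N. The clips and stripper had not moved when I last checked, before the lever press, and nothing came near the marker.

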